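# Roll the sample jar up into the reader

## Task

The sample jar lying at the foot of the sloped gutter has to be scanned: push it up the slope with the fingers, without picking it up or flicking it, over the hump at the top and fully home against the reader, so that it stays there by itself and cannot roll back. Then press the start button all the way down, let it go, and leave everything else on the bench where it is.

Things in the scene. Friction and masses are not known exactly. Their poses are not given: they have to be found in the camera images.
- gutter: Fixed aluminium gutter on a grey base plate, 400 mm long, 110 wide, with a white box (the reader, 60 deep, 100 wide, top 105 mm above the bench) across its upper end. Place and angle vary. Origin at bench height on its middle line; x points uphill (level), y across, z up. Floor 90 mm wide between side walls that rise 22 mm above it, from x = -190 (lower end, open) to the reader's face at x = 155.
- ramp (a point): Point on the gutter floor's middle line at the lower end (gutter x = -190, 20 mm above the bench). Its x axis points up along the 7 degree slope, y across, z square to the sloping floor. The slope is straight from here to the hump; a jar let go on it rolls back down.
- hump (a point): Middle of the hump, the highest line of the gutter's floor (gutter x = 100, 55.6 mm above the bench). Beyond it the floor falls at 10 degrees to the reader's face 55 mm further on: this hollow is the cradle, in which a jar stays.
- home (a point): Where the middle of the jar is when it lies home in the cradle, touching the reader's face (gutter x = 125, 82 mm above the bench).
- foot (a point): Point on the floor's middle line between two black posts that keep the jar from leaving at the foot (gutter x = -132, 27 mm above the bench). The posts are 14 mm high, 10 thick, 15 wide, one at each side wall, with 60 mm free between them; between and behind them the floor is clear.
- jar: The sample jar to be moved: smooth, slippery (friction about 0.35), white with a green screw lid, 60 mm diameter, 80 mm long, 0.10 to 0.2 kg, lying on its side across the gutter against the two posts (axis at about gutter x = -109, height 60). Origin at its middle, on its axis; y is the axis of the cylinder. It turns about y as it rolls.
- start_button (a joint): Travel of the start button in m: 0 up, 0.006 fully down; springs back by itself, 5 N when fully down.
- start_button_top (a point): Centre of the top face of the start button when up: round black button, 32 mm diameter, on a grey collar on a white pod 80 x 80 x 30 mm fixed to the bench; the button's top is about 52 mm above the bench. It stands to the left or the right of the gutter.
- tip_box: Blue box of pipette tips, 85 x 120 x 62 mm, fixed to the bench, on the other side from the pod; not part of the job. Origin at the centre of its underside.
- jar_far: jar of the same kind as the one in the gutter (60 mm diameter, 80 mm tall), standing upright on the bench; not part of the job. Origin at the centre of its underside.
- jar_near: jar of the same kind as the one in the gutter (60 mm diameter, 80 mm tall), standing upright on the bench; not part of the job. Origin at the centre of its underside.
- dish: Flat white dish, 90 mm diameter, 16 mm high, loose on the bench; not part of the job. Origin at the centre of its underside.
- beaker: Glass beaker, 70 mm diameter, 90 mm tall, loose, beyond the gutter; not part of the job. Origin at the centre of its underside.
- reagent: Amber bottle, 64 mm diameter, 140 mm tall, loose, at the right; not part of the job. Origin at the centre of its underside.

How it is judged (in metres and radians):
On the way, in this order (a step that is already met when the one before it is completed fails the run):
1. the jar is home in the cradle against the reader, at rest (x of jar in the frame of gutter between 0.117 and 0.131 m and y of jar in the frame of gutter between -0.012 and 0.012 m and z of jar in the frame of gutter between 0.076 and 0.087 m and angle between the y axis of jar and the y axis of gutter, either way round below 0.2 rad and linear speed of jar below 0.03 m/s), for 0.3 s.
2. the start button is pressed down, with the jar still home (all of step 1 and value of joint start_button above 0.004 m), for 0.05 s.
At the end, for the whole second after the job is handed in: The jar lies at rest in the cradle, its axis within 8 mm (short) or 6 mm (beyond) of the place where it touches the reader and square to the gutter within 0.2 rad, and the start button has been pressed more than 4 mm after the jar came home and is up again (all of step 1 and value of joint start_button below 0.002 m).
It fails at once if the jar is lifted off the gutter (more than 20 mm) (z of jar in the frame of ramp above 0.05 m or (x of jar in the frame of gutter above 0.11 m and z of jar in the frame of gutter above 0.105 m)).
It fails at once if the jar is flicked or thrown (faster than 0.6 m/s) (linear speed of jar above 0.6 m/s).
It fails at once if the jar leaves the gutter (x of jar in the frame of gutter below -0.15 m or y of jar in the frame of gutter above 0.05 m or y of jar in the frame of gutter below -0.05 m).
It fails at once if the start button is pressed before the jar has been rolled up to the reader (value of joint start_button above 0.003 m and x of jar in the frame of gutter below 0.1 m).
It fails at once if another thing on the bench (jar, dish, beaker, bottle) is moved by more than 20 mm (distance of any of jar_far, jar_near, dish, beaker, reagent from where it was at the start of the episode above 0.02 m).
It also fails if it takes over 54 s, if anything falls off the work surface, if the arm or the gripper's body presses on something with over 40 N, if the wrist force passes 120 N, or if a joint passes its speed limit or range.

## Robot

A 6-joint arm with a two-finger parallel gripper is mounted at the origin on the work surface. World frame = base frame: x ahead of the robot, y to its left, z up, the work surface at z = 0. Lengths are in mm, angles in degrees, forces in N, time in s.
With the tool pointing down it reaches from about 275 to 750 mm from the base axis. Payload 10.2 kg.
Tool frame: the origin (TCP) lies between the finger pads; the fingertips stand 19 mm ahead of it and the grasp point (between the pads) is the TCP (arm.tip_extent is the distance from the TCP to the fingertips, in mm); z points along the fingers, y is the line along which they close (so a half turn about z gives the same grasp; the last joint's range is limited). The gripper opens to 88 mm and grips with 3 to 60 N. Pads are 18 mm wide; open, the fingers measure 123 mm over their backs; the gripper's body (75 mm by 187 mm) begins 45 mm behind the grasp point.
Start: joints at [51.2, 17.928, 85.812, -0, 76.261, -12.8], TCP at [230.165, 471.864, 233.02] pointing down, gripper open.
Joint ranges: [-168.41, 168.41], [-55.51, 124.54], [10.69, 146.95], [-70.63, 250.63], [1, 178], [-165.06, 165.06]. Speed limits (degrees/s): [136.94, 136.94, 172.46, 180, 180, 180].

## Interface

Orientations are given as a 3x3 rotation matrix whose columns are the frame's x, y, z axes.
In Python, from workcell import readout, cams, order, arm gives the robot as it stands.
- The arm moves only by the shell command python3 -m inch 'ROWS' [FORCE]. ROWS is JSON, one flat list of numbers, 7 for each row, row after row: the opening, from -1 (shut) to 1 (fully open), then the shift along the world's x, y, z in cm, then the turn, a rotation vector about the world's x, y, z in rad. In form: [grip, tx, ty, tz, rx, ry, rz, grip, tx, ty, tz, rx, ry, rz, ...]. A call has 1 to 10 rows; each row is the pose to reach, as a shift and turn from the pose commanded when the call began; what a row does not reach only later rows make up. A row lasts 1/10 s, in which the tool goes at most 50 mm and 8.59 degrees, less where a joint would pass 70% of its speed; a pose out of reach is approached as far as the arm can. A call with a gripper value outside its range is refused whole. The fingers move at their own pace and stop on an object; FORCE is the grip in N (left out, the last holds). Time passes only in rows, so rows that repeat a pose let the fingers close. It gives the time, the measured TCP pose, the force, the opening and the grip force at its end, in the units of the state.
- readout.read_state(): the state, without advancing time (a new reading comes with each control period).
- cams.grab_frame(name): name is "scene" or "side" or "wrist"; returns a dict with "pixels" (400x640x3 uint8, red, green, blue), "fx", "fy", "cx", "cy" (pixels), "rvec" (rotation vector, rad) and "tvec" (3), from world to camera coordinates, as OpenCV has them. Camera axes: x right, y down, z forward; pixel columns grow to the right and rows downward; lengths in mm; the calibration is good to about 2 mm. A picture is of the moment at which its call begins. There is no depth.
- order.job_done(): hands the job in; it is judged then, once.
The state is a dict: "time_s": time; "q": joint angles; "qd": joint speeds; "joint_torque": joint torques, N m; "position": TCP position; "tcp_rot": TCP orientation; "force": force on the tool from outside, world axes, zero at the start; "ft_torque": the same for the moment, N m; "grip_width": finger opening in mm; "grasp_force": force on a finger pad.
Only numpy, scipy, OpenCV 4.12 (cv2) and the standard library are available. Lean on these libraries where they do the work, as an engineer would, in place of code of your own. Each camera call takes 0.05 s, during which the arm holds its last target. There are 200 camera calls.

## Working session

There is one attempt and no reset: what is moved stays moved. The work goes in short steps, Python scripts to look and compute and a shell command to move; the robot and the scene stay as the last step left them, time stands still between calls to the robot, and variables do not carry over. Pictures are saved under pics/ and viewed, at most 10 in all, crops included, and the job is handed in when it is done.

```bash
ls; mkdir -p pics; python3 - <<'E'
from workcell import readout,cams,order,arm
import cv2,pickle
s=readout.read_state();print(s['time_s'],s['position'],s['tcp_rot'],s['force'],s['grip_width'])
d={}
for n in("scene","side"):
    f=cams.grab_frame(n);d[n]=f
    print(n,f['fx'],f['cx'],f['cy'],f['rvec'],f['tvec'])
    cv2.imwrite(f'pics/{n}0.png',f['pixels'][:,:,::-1])
pickle.dump(d,open('f0.pkl','wb'))
E
```

```text
pics
0.0 [230.00758439 471.66483992 232.47797968] [[-8.98781449e-01  4.38396305e-01 -7.66132741e-04]
 [ 4.38396897e-01  8.98780956e-01 -9.76631262e-04]
 [ 2.60433980e-04 -1.21364828e-03 -9.99999230e-01]] [-0.10121945  0.14544864  0.62286795] 88.03369738298316
scene 518.6115957321256 316.505897810204 193.98610231451607 [ 0.96320348  2.56078681 -0.97792955] [ 433.70138298 -209.4189975  1758.60623095]
side 486.9178890827283 316.3079373323039 204.53605391496734 [ 2.30256858 -0.07636246  0.02381595] [-539.1153492    87.63647509 1215.8006874 ]
```

View pics/scene0.png

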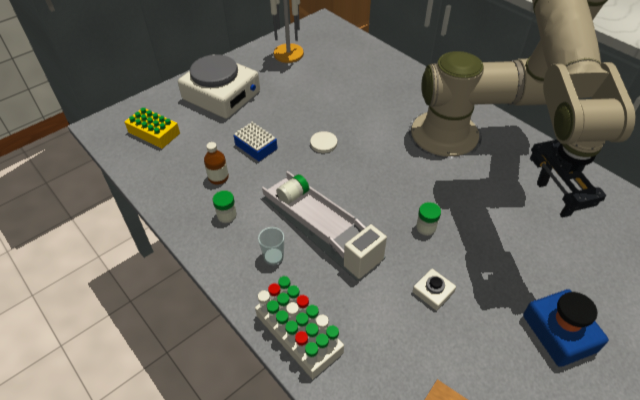

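View pics/side0.png

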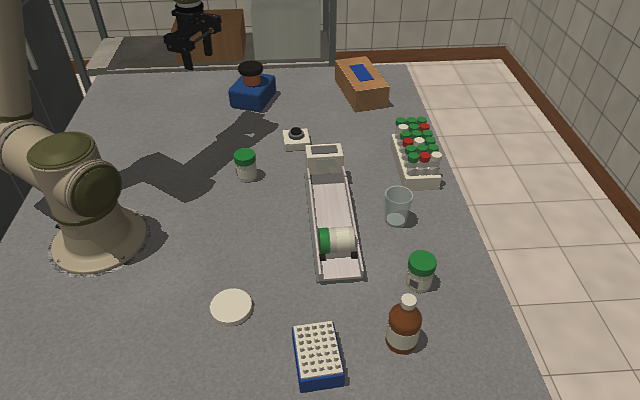

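The scene view shows the gutter running from the jar (295,187) up to the reader (365,250), with the button at (436,284). In the side view they are at (337,240), (324,155) and (296,132). I'll take enlarged crops to find the corners.

```bash
python3 - <<'E'
import pickle,cv2,numpy as np
d=pickle.load(open('f0.pkl','rb'))
a=d['scene']['pixels'][165:315,255:465,::-1]
b=d['side']['pixels'][120:285,270:370,::-1]
a=cv2.resize(a,None,fx=3.8,fy=3.8,interpolation=cv2.INTER_CUBIC)
b=cv2.resize(b,None,fx=3.6,fy=3.6,interpolation=cv2.INTER_CUBIC)
cv2.imwrite('pics/a.png',a);cv2.imwrite('pics/b.png',b)
E
```

```text
(no output)
```

View pics/a.png

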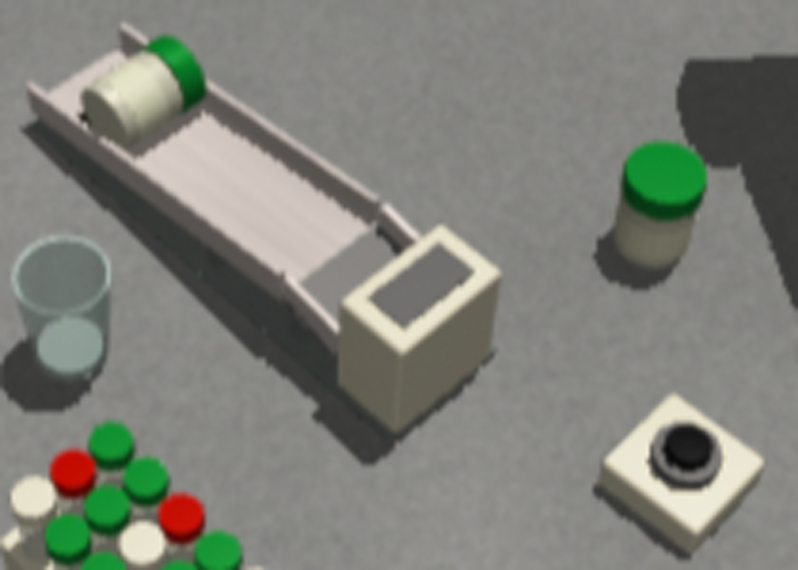

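View pics/b.png

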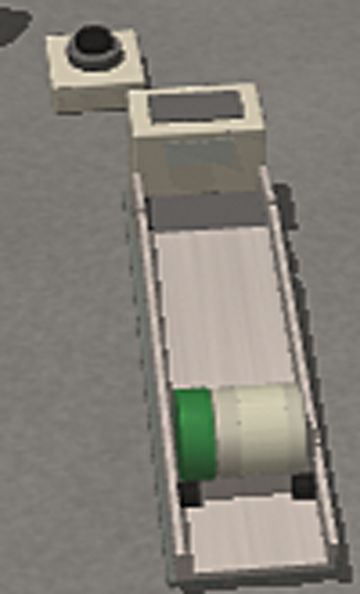

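The crops show the reader's top corners clearly (scene crop (343,298),(440,227),(500,272),(402,352)), the lower wall ends at (125,25) and (30,88), and the button top at (690,446). I'll cast rays onto planes at the given heights.

```bash
cat > h.py <<'E'
import numpy as np,cv2,pickle
def ray(f,u,v,z):
    R,_=cv2.Rodrigues(np.array(f['rvec'],float));t=np.array(f['tvec'],float)
    c=-R.T@t; d=R.T@np.array([(u-f['cx'])/f['fx'],(v-f['cy'])/f['fy'],1])
    return c+d*(z-c[2])/d[2]
E
python3 - <<'E'
from h import *
np.set_printoptions(precision=1,suppress=True)
d=pickle.load(open('f0.pkl','rb'))
S=lambda u,v,z:ray(d['scene'],u/3.8+255-.4,v/3.8+165-.4,z)
T=lambda u,v,z:ray(d['side'],u/3.6+270-.4,v/3.6+120-.4,z)
r=[S(*p,105) for p in((343,298),(440,227),(500,272),(402,352))];q=[T(*p,105) for p in((265,128),(133,136),(128,92),(258,85))]
for n,x in(("sc",r),("sd",q)):
    x=np.array(x);print(n,x,'\ncen',x.mean(0),[np.linalg.norm(x[i]-x[i-1]) for i in range(4)])
    ax=(x[2]+x[3]-x[0]-x[1]);print('yaw',np.degrees(np.arctan2(ax[1],ax[0])))
    w=x[1]-x[0]+x[2]-x[3];print('yaw from width',np.degrees(np.arctan2(w[1],w[0]))-90)
print('low',S(125,25,42),S(30,88,42)); print('hump wall',S(380,205,77.6),S(285,278,77.6))
print('side low base',T(170,588,0),T(350,578,0),'lowfloor',T(192,572,20),T(328,566,20))
for n,f in d.items():
    hsv=cv2.cvtColor(f['pixels'],cv2.COLOR_RGB2HSV)
    m=(f['pixels'].max(2)<50).astype(np.uint8)
    box=(415,265,460,305) if n=='scene' else(282,123,310,140)
    k=np.zeros_like(m);k[box[1]:box[3],box[0]:box[2]]=1
    nn,l,st,c=cv2.connectedComponentsWithStats(m*k)
    for i in range(1,nn):
        if st[i,4]>20: print(n,'button',c[i],st[i],ray(f,*c[i],52))
print('btn',S(690,446,52),T(95,40,52))
# pod top corners z=30
print('pod',[S(*p,30) for p in((673,393),(765,463),(690,533),(600,465))])
for n,p,z in(("jar_near? lid",(665,178),80),('beaker rim',(62,275),90)):print(n,S(*p,z))
f=d['side'];print('side jar',ray(f,245,157,80),'far',ray(f,422,262,80),'beaker',ray(f,399,196,90),'dish',ray(f,232,305,16),'tip',ray(f,317,348,62),'reag',ray(f,408,300,140))
E
```

```text
sc [[622.8 169.3 105. ]
 [531.  169.5 105. ]
 [527.9 224.1 105. ]
 [623.6 227.1 105. ]] 
cen [576.3 197.5 105. ] [np.float64(57.83926121533214), np.float64(91.79212857769835), np.float64(54.72781695407523), np.float64(95.69702783949872)]
yaw 91.13080240464208
yaw from width -269.1209280063809
sd [[623.2 166.8 105. ]
 [525.4 164.  105. ]
 [524.3 220.2 105. ]
 [623.6 222.1 105. ]] 
cen [574.2 193.3 105. ] [np.float64(55.33809045538552), np.float64(97.8357093316241), np.float64(56.187612376926026), np.float64(99.32915464091681)]
yaw 90.34814667214086
yaw from width -268.6313357434103
low [ 536.6 -177.9   42. ] [ 635.4 -174.    42. ]
hump wall [532.5 112.5  77.6] [627.1 115.8  77.6]
side low base [ 530.4 -174.     0. ] [ 645.  -173.9    0. ] lowfloor [ 544.  -178.5   20. ] [ 629.1 -179.5   20. ]
scene button [435.4 282.6] [430 277  12  12 112] [508.2 383.3  52. ]
side button [295.6 130.8] [291 127  11   8  65] [501.1 373.3  52. ]
btn [505.4 383.3  52. ] [502.3 373.6  52. ]
pod [array([468.3, 341.1,  30. ]), array([464.8, 418.6,  30. ]), array([543.2, 420. ,  30. ]), array([549. , 346.5,  30. ])]
jar_near? lid [362.4 232.4  80. ]
beaker rim [747.1  18.5  90. ]
side jar [358.3 211.9  80. ] far [ 756.3 -197.    80. ] beaker [744.6   9.3  90. ] dish [ 344.1 -234.3   16. ] tip [ 518.1 -378.7   62. ] reag [ 689.7 -338.2  140. ]
```

Gutter yaw is about 91.5° and its origin about (580,10). The jar axis should be near y=-98, home near y=135, and the button near (504,380). Next I'll move to a point behind the jar, with the fingers across the gutter.

```bash
python3 -m inch '[-0.3,35.5,-62.7,-5,0,0,-1.091,-0.3,35.5,-62.7,-5,0,0,-1.091,-0.3,35.5,-62.7,-5,0,0,-1.091,-0.3,35.5,-62.7,-5,0,0,-1.091,-0.3,35.5,-62.7,-5,0,0,-1.091,-0.3,35.5,-62.7,-5,0,0,-1.091,-0.3,35.5,-62.7,-5,0,0,-1.091,-0.3,35.5,-62.7,-5,0,0,-1.091,-0.3,35.5,-62.7,-5,0,0,-1.091,-0.3,35.5,-62.7,-5,0,0,-1.091]'
```

```text
time_s: 1.1
position: [476.4, 35.8, 198.2]
tcp_rot: [[-0.026, 1.0, -0.0], [1.0, 0.026, 0.0], [0.0, -0.0, -1.0]]
force: [0.7, 0.1, -0.0]
grip_width: 31.1
grasp_force: 0.0
```

```bash
python3 -m inch '[-0.3,10.8,-19.3,-6,0,0,0,-0.3,10.8,-19.3,-6,0,0,0,-0.3,10.8,-19.3,-6,0,0,0,-0.3,10.8,-19.3,-6,0,0,0,-0.3,10.8,-19.3,-6,0,0,0,-0.3,10.8,-19.3,-6,0,0,0,-0.3,10.8,-19.3,-6,0,0,0,-0.3,10.8,-19.3,-6,0,0,0]'
python3 - <<'E'
from h import *
from workcell import cams,readout
np.set_printoptions(precision=1,suppress=True)
f=cams.grab_frame('wrist');print(readout.read_state()['position'])
pickle.dump(f,open('w1.pkl','wb'));cv2.imwrite('pics/w1.png',f['pixels'][:,:,::-1])
E
```

```text
time_s: 1.9
position: [583.7, -154.1, 138.7]
tcp_rot: [[-0.027, 1.0, -0.0], [1.0, 0.027, 0.0], [0.0, -0.0, -1.0]]
force: [0.4, -0.2, -0.3]
grip_width: 31.2
grasp_force: 0.0
[ 583.8 -154.1  139. ]
```

View pics/w1.png

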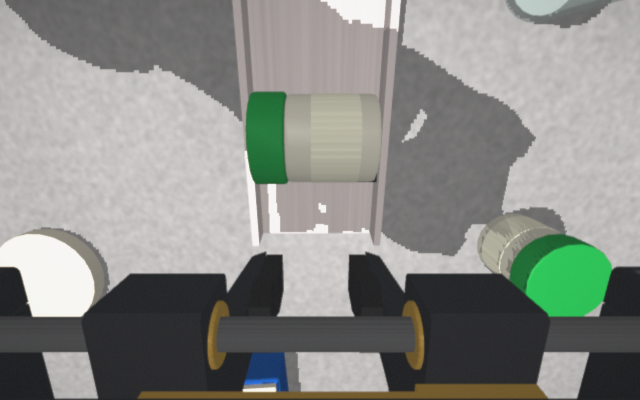

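The wrist view shows the jar at (247–381, 92–184) between the walls, with the gutter's lower end at row ~238. The fingers are behind and roughly centred. I'll measure both.

```bash
python3 - <<'E'
from h import *
np.set_printoptions(precision=1,suppress=True)
f=pickle.load(open('w1.pkl','rb'))
print('jar',ray(f,314,138,66),'ends',ray(f,247,138,66),ray(f,381,138,66),'back',ray(f,314,184,68),'front',ray(f,314,93,68))
print('end walls z42',ray(f,254,244,42),ray(f,379,244,42),'top walls',ray(f,238,0,58),ray(f,400,0,58))
E
```

```text
jar [581.4 -96.   66. ] ends [537.9 -97.2  66. ] [624.9 -94.9  66. ] back [ 582.2 -126.    68. ] front [580.7 -68.5  68. ]
end walls z42 [ 536.2 -180.5   42. ] [ 634.4 -177.9   42. ] top walls [533.4 -16.1  58. ] [631.3 -13.5  58. ]
```

Jar is at (582,-97), centred in the gutter, and this agrees with the scene estimate. I'll lower the fingers behind it and approach.

```bash
python3 -m inch '[-0.3,0.1,0,-3.5,0,0,0,-0.3,0.1,0,-7,0,0,0,-0.3,0.1,0,-7,0,0,0,-0.3,0.1,0.5,-7,0,0,0,-0.3,0.1,1,-7,0,0,0,-0.3,0.1,1.5,-7,0,0,0,-0.3,0.1,1.9,-6.95,0,0,0,-0.3,0.1,2.3,-6.9,0,0,0,-0.3,0.1,2.7,-6.85,0,0,0,-0.3,0.1,3.1,-6.8,0,0,0]'
```

```text
time_s: 2.95
position: [586.0, -125.8, 72.7]
tcp_rot: [[-0.026, 1.0, 0.004], [1.0, 0.026, -0.004], [-0.004, 0.003, -1.0]]
force: [-3.8, -9.3, 14.2]
grip_width: 31.0
grasp_force: 8.2
```

```bash
python3 - <<'E'
from h import *
from workcell import cams,readout
np.set_printoptions(precision=1,suppress=True)
f=cams.grab_frame('wrist');s=readout.read_state();print(s['position'],s['force'],s['ft_torque'])
g=cams.grab_frame('side')
pickle.dump((f,g),open('w2.pkl','wb'))
b=cv2.resize(g['pixels'][170:290,270:400],None,fx=3.3,fy=3.3,interpolation=cv2.INTER_CUBIC)[:400]
cv2.imwrite('pics/w2.png',np.hstack([cv2.resize(f['pixels'][:300,160:480],(370,347)),cv2.resize(b,(376,347))])[:,:,::-1])
E
```

```text
[ 586.1 -125.4   73. ] [-2.4 -6.4 13. ] [-1.1  0.7  0.1]
```

View pics/w2.png

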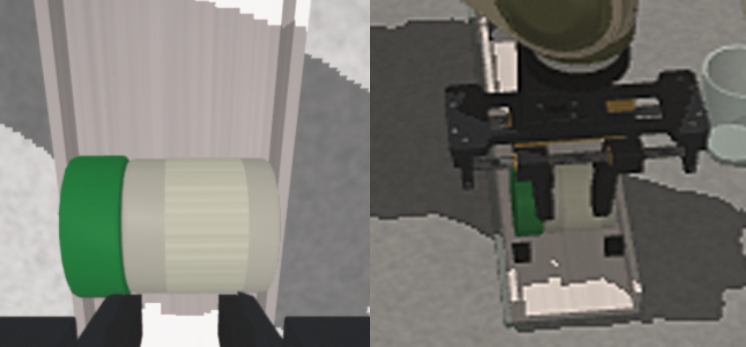

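Both fingers are behind the jar and the jar is square, just off the posts. The upward force comes from the jar rubbing as it climbs, so I'll raise the fingers slightly faster than the slope while pushing.

```bash
python3 -m inch '[-0.3,0,0.5,0.1,0,0,0,-0.3,0,1,0.18,0,0,0,-0.3,-0.1,1.5,0.26,0,0,0,-0.3,-0.1,2,0.33,0,0,0,-0.3,-0.1,2.5,0.4,0,0,0,-0.3,-0.2,3,0.47,0,0,0,-0.3,-0.2,3.5,0.54,0,0,0,-0.3,-0.3,4,0.61,0,0,0,-0.3,-0.3,4.5,0.68,0,0,0,-0.3,-0.3,5,0.75,0,0,0]'
```

```text
time_s: 4.05
position: [585.3, -78.1, 87.5]
tcp_rot: [[-0.026, 1.0, 0.012], [1.0, 0.027, -0.01], [-0.01, 0.012, -1.0]]
force: [-18.6, -10.0, 63.5]
grip_width: 30.8
grasp_force: 32.1
```

```bash
python3 - <<'E'
from h import *
from workcell import cams,readout
f=cams.grab_frame('wrist');s=readout.read_state();print(s['position'],s['force'],s['ft_torque'],s['grip_width'])
g=cams.grab_frame('side')
b=g['pixels'][150:290,280:410]
cv2.imwrite('pics/w3.png',np.hstack([cv2.resize(f['pixels'][:340,120:520],(400,340)),cv2.resize(b,(370,340),interpolation=cv2.INTER_CUBIC)])[:,:,::-1])
E
```

```text
[585.28984943 -77.16256487  87.69344173] [-17.87212765  -8.98097179  63.04494993] [-1.36566541  3.55631542  0.2531411 ] 31.05456442418285
```

View pics/w3.png

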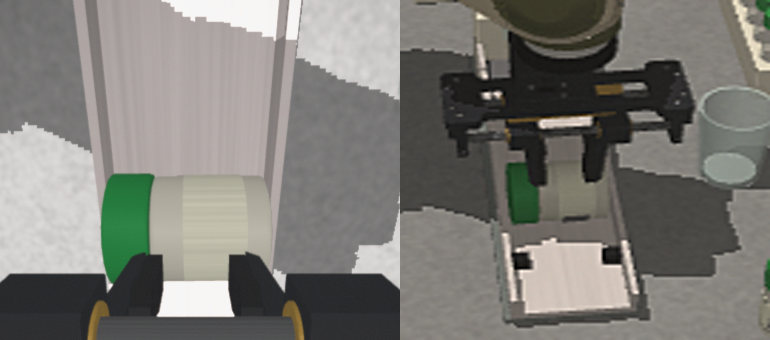

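The fingers now overlap the jar in the wrist view, with tips at crop row 255 and the jar's lower edge at row 280. I'll retract, then check the geometry by projecting.

```bash
python3 - <<'E'
from h import *
from workcell import cams,readout,arm
np.set_printoptions(precision=1,suppress=True)
print(arm.tip_extent)
f=cams.grab_frame('wrist');s=readout.read_state()
R,_=cv2.Rodrigues(np.array(f['rvec']));print('cam',-R.T@f['tvec'],'fwd',R[2])
p=s['position'];T=s['tcp_rot']
for o in([0,15,19],[0,-15,19],[9,15,19],[-9,15,19],[9,15,0]):
    P=p+T@np.array(o,float);print(o,P,cv2.projectPoints(P.reshape(1,3),f['rvec'],f['tvec'],np.array([[f['fx'],0,f['cx']],[0,f['fy'],f['cy']],[0,0,1]]),None)[0].ravel())
hsv=cv2.cvtColor(f['pixels'],cv2.COLOR_RGB2HSV);m=cv2.inRange(hsv,(45,90,40),(85,255,255))
n,l,st,c=cv2.connectedComponentsWithStats(m);i=1+st[1:,4].argmax();print('lid',st[i])
x,y,w,h,_=st[i];print('lid front/back',ray(f,x+w/2,y,70),ray(f,x+w/2,y+h,70))
# tangent rays: vertical-plane bisector
C=-R.T@f['tvec'];a=[ray(f,x+w/2,v,0)-C for v in(y,y+h)];a=[k/np.linalg.norm(k) for k in a];b=a[0]+a[1];b/=np.linalg.norm(b)
th=np.arccos(a[0]@a[1])/2;print('axis pt',C+b*30/np.sin(th))
E
```

```text
19.0
cam [581.9  -2.1 238.8] fwd [ 0.  -0.3 -1. ]
[0, 15, 19] [600.5 -77.1  68.8] [342.5 254.1]
[0, -15, 19] [570.5 -77.9  68.5] [287.5 254.1]
[9, 15, 19] [600.2 -68.1  68.7] [342.9 238.6]
[-9, 15, 19] [600.7 -86.1  68.9] [342.2 269.2]
[9, 15, 0] [600.  -68.   87.7] [345.9 252.6]
lid [ 221  175   53  109 4201]
lid front/back [550.4 -34.5  70. ] [548.5 -95.7  70. ]
axis pt [547.6 -66.9  60.2]
```

```bash
python3 -m inch '[-0.3,0,-0.5,0.1,0,0,0,-0.3,0,-1.2,0.1,0,0,0,-0.3,0,-1.9,0,0,0,0,-0.3,0,-2.6,-0.1,0,0,0,-0.3,0,-3.3,-0.2,0,0,0,-0.3,0,-4,-0.3,0,0,0,-0.3,0.1,-5,-0.4,0,0,0,-0.3,0.1,-6,-0.5,0,0,0,-0.3,0.1,-7,-0.6,0,0,0,-0.3,0.1,-7.5,-0.7,0,0,0]'
cat >> h.py <<'E'
def jarpos(f,zc=None):
    R,_=cv2.Rodrigues(np.array(f['rvec']));C=-R.T@f['tvec']
    hsv=cv2.cvtColor(f['pixels'],cv2.COLOR_RGB2HSV);m=cv2.inRange(hsv,(45,90,30),(85,255,255));m[:,330:]=0
    n,l,st,c=cv2.connectedComponentsWithStats(m);i=1+st[1:,4].argmax();x,y,w,h,_=st[i]
    a=[ray(f,x+w/2,v,0)-C for v in(y,y+h)];a=[k/np.linalg.norm(k) for k in a];b=a[0]+a[1];b/=np.linalg.norm(b)
    th=np.arccos(a[0]@a[1])/2;P=C+b*30/np.sin(th);y0=P[1]
    for _ in range(5):
        z=20+30.2+(y0+179.5)*.1228;Q=C+b*(z-C[2])/b[2];y0=Q[1]   # bisector at slope height
    return st[i][:4],P,Q
E
python3 - <<'E'
from h import *
from workcell import cams,readout
np.set_printoptions(precision=1,suppress=True)
for k in('w1.pkl','w2.pkl'):
    f=pickle.load(open(k,'rb'));f=f[0] if k=='w2.pkl' else f;print(k,*jarpos(f))
f=cams.grab_frame('wrist');print(*jarpos(f));s=readout.read_state();print(s['position'],s['force'],s['grip_width'])
cv2.imwrite('pics/w4.png',f['pixels'][:,:,::-1])
E
```

```text
time_s: 5.2
position: [582.7, -150.1, 70.5]
tcp_rot: [[-0.025, 1.0, -0.001], [1.0, 0.025, 0.0], [0.0, -0.001, -1.0]]
force: [0.1, 0.1, 0.5]
grip_width: 30.9
grasp_force: 0.0
w1.pkl [246  92  42  92] [549.8 -98.2  58.1] [550.1 -98.1  60.2]
w2.pkl [211 135  61 122] [548.4 -93.1  59.6] [548.7 -92.8  60.9]
[214  93  63 128] [547.9 -98.3  58.3] [548.3 -98.1  60.2]
[ 582.6 -150.4   70.3] [ 1.  -1.2  1.6] 30.811316203769344
```

The jar is safely back at the posts (axis y≈-98). The forces and overlap suggest the real fingertips are higher than computed, so I'll check the tip height in both views.

```bash
python3 - <<'E'
from h import *
from workcell import cams,readout
f=cams.grab_frame('wrist');g=cams.grab_frame('side');s=readout.read_state()
pickle.dump((f,g),open('w5.pkl','wb'))
p=s['position'];T=s['tcp_rot'];np.set_printoptions(precision=1,suppress=True)
for z in(19,0,-6):
  for n,c in(('w',f),('s',g)):
    K=np.array([[c['fx'],0,c['cx']],[0,c['fy'],c['cy']],[0,0,1]])
    P=np.array([p+T@np.array([0,y,z],float) for y in(16,33,-16,-33)])
    print(z,n,cv2.projectPoints(P,c['rvec'],c['tvec'],K,None)[0].reshape(-1,2).ravel())
a=cv2.resize(f['pixels'][180:380,220:420],(390,390),interpolation=cv2.INTER_CUBIC)
b=cv2.resize(g['pixels'][190:290,290:390],(400,390),interpolation=cv2.INTER_CUBIC)
cv2.imwrite('pics/w5.png',np.hstack([a,b])[:,:,::-1])
E
```

```text
19 w [344.8 252.2 376.1 252.2 285.9 252.3 254.6 252.3]
19 s [346.3 257.9 353.8 257.4 332.1 258.9 324.6 259.5]
0 w [347.9 267.6 382.7 267.5 282.6 267.6 247.9 267.7]
0 s [346.6 252.2 354.1 251.7 332.3 253.2 324.6 253.7]
-6 w [349.1 273.1 385.1 273.1 281.4 273.2 245.4 273.2]
-6 s [346.7 250.4 354.3 249.8 332.3 251.4 324.7 251.9]
```

View pics/w5.png

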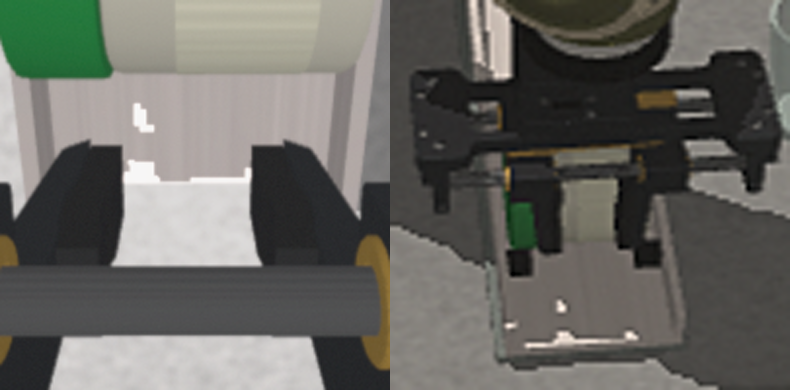

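The two views show fingertips (side row ~254.5, wrist row 254, inner columns 283/349) about 22 mm higher than the nominal tip extent. That explains the fingers climbing onto the jar. I'll lower by that amount, close the fingers a little so they clear the posts, and tilt the tips 15° forward so they push below the jar's axis.

```bash
python3 -m inch '[-0.6,0.1,-0.4,0,0.13,0,0,-0.6,0.1,-0.4,-1.5,0.26,0,0,-0.6,0.1,-0.4,-3.2,0.26,0,0,-0.6,0.1,-0.4,-3.2,0.26,0,0,-0.6,0.1,0,-3.2,0.26,0,0,-0.6,0.1,0.3,-3.2,0.26,0,0,-0.6,0.1,0.6,-3.2,0.26,0,0,-0.6,0.1,0.9,-3.2,0.26,0,0,-0.6,0.1,1.2,-3.2,0.26,0,0,-0.6,0.1,1.5,-3.15,0.26,0,0]'
python3 - <<'E'
from h import *
from workcell import cams,readout
np.set_printoptions(precision=1,suppress=True)
f=cams.grab_frame('wrist');print(*jarpos(f));s=readout.read_state();print(s['position'],s['force'],s['grip_width'])
E
```

```text
time_s: 6.35
position: [584.0, -133.9, 39.6]
tcp_rot: [[-0.026, 1.0, 0.0], [0.966, 0.025, 0.257], [0.257, 0.007, -0.966]]
force: [0.3, -1.0, -0.4]
grip_width: 17.3
grasp_force: 0.3
[194 119  75 143] [547.2 -97.1  59. ] [547.5 -97.1  60.3]
[ 584.  -133.5   39.6] [0.2 0.4 0.1] 17.45606745688332
```

Contact is clean, with almost no vertical force. I'll push up the slope.

```bash
python3 -m inch '[-0.6,0,0.5,0.06,0,0,0,-0.6,0,1,0.12,0,0,0,-0.6,0,1.5,0.18,0,0,0,-0.6,-0.1,2,0.25,0,0,0,-0.6,-0.1,2.5,0.31,0,0,0,-0.6,-0.1,3,0.37,0,0,0,-0.6,-0.1,3.5,0.43,0,0,0,-0.6,-0.1,4,0.5,0,0,0,-0.6,-0.1,4.5,0.56,0,0,0,-0.6,-0.1,5,0.62,0,0,0]'
python3 - <<'E'
from h import *
from workcell import cams,readout
np.set_printoptions(precision=1,suppress=True)
f=cams.grab_frame('wrist');print(*jarpos(f));s=readout.read_state();print(s['position'],s['force'],s['grip_width'])
E
```

```text
time_s: 7.4
position: [582.9, -83.8, 45.7]
tcp_rot: [[-0.026, 1.0, -0.0], [0.966, 0.025, 0.257], [0.257, 0.007, -0.966]]
force: [0.3, -0.4, 0.3]
grip_width: 17.4
grasp_force: 0.2
[193 119  76 142] [545.7 -46.7  64.2] [546.3 -46.8  66.5]
[582.9 -83.1  45.7] [0.9 0.8 0.2] 17.51319073667504
```

```bash
python3 -m inch '[-0.6,0,0.6,0.07,0,0,0,-0.6,0,1.2,0.15,0,0,0,-0.6,0,1.8,0.22,0,0,0,-0.6,-0.1,2.4,0.3,0,0,0,-0.6,-0.1,3,0.37,0,0,0,-0.6,-0.1,3.6,0.44,0,0,0,-0.6,-0.1,4.2,0.52,0,0,0,-0.6,-0.1,4.8,0.59,0,0,0,-0.6,-0.1,5.4,0.66,0,0,0,-0.6,-0.2,6,0.74,0,0,0]' && python3 -m inch '[-0.6,0,0.6,0.07,0,0,0,-0.6,0,1.2,0.15,0,0,0,-0.6,0,1.8,0.22,0,0,0,-0.6,-0.1,2.4,0.3,0,0,0,-0.6,-0.1,3,0.37,0,0,0,-0.6,-0.1,3.6,0.44,0,0,0,-0.6,-0.1,4.2,0.52,0,0,0,-0.6,-0.1,4.8,0.59,0,0,0,-0.6,-0.1,5.4,0.66,0,0,0,-0.6,-0.2,6,0.74,0,0,0]'
python3 - <<'E'
from h import *
from workcell import cams,readout
np.set_printoptions(precision=1,suppress=True)
f=cams.grab_frame('wrist');print(*jarpos(f));s=readout.read_state();print(s['position'],s['force'],s['grip_width'])
E
```

```text
time_s: 8.45
position: [580.9, -23.7, 53.1]
tcp_rot: [[-0.026, 1.0, 0.0], [0.966, 0.025, 0.257], [0.257, 0.007, -0.966]]
force: [0.2, -0.4, 0.2]
grip_width: 17.6
grasp_force: 0.3
time_s: 9.45
position: [578.9, 36.3, 60.4]
tcp_rot: [[-0.026, 1.0, -0.0], [0.966, 0.025, 0.257], [0.257, 0.007, -0.966]]
force: [0.2, -1.0, -1.1]
grip_width: 17.7
grasp_force: 0.2
[195 118  75 144] [542.8  73.3  80.9] [542.9  73.3  81.2]
[578.7  37.1  60.6] [-0.6  1.7 -0.1] 17.737702401046477
```

Jar is at y=73. I'll go slowly over the hump and into the cradle.

```bash
python3 -m inch '[-0.6,0,0.5,0.06,0,0,0,-0.6,0,1,0.12,0,0,0,-0.6,0,1.5,0.18,0,0,0,-0.6,0,2,0.25,0,0,0,-0.6,-0.1,2.5,0.31,0,0,0,-0.6,-0.1,2.9,0.36,0,0,0,-0.6,-0.1,3.2,0.4,0,0,0,-0.6,-0.1,3.5,0.42,0,0,0,-0.6,-0.1,3.8,0.42,0,0,0,-0.6,-0.1,4.1,0.42,0,0,0]' && python3 -m inch '[-0.6,0,0.3,0,0,0,0,-0.6,0,0.6,0,0,0,0,-0.6,0,0.9,0,0,0,0,-0.6,0,1.2,0,0,0,0,-0.6,0,1.5,0,0,0,0,-0.6,0,1.7,0,0,0,0,-0.6,0,1.9,0,0,0,0,-0.6,0,2,0,0,0,0,-0.6,0,2,0,0,0,0,-0.6,0,2,0,0,0,0]'
python3 - <<'E'
from h import *
from workcell import cams,readout
np.set_printoptions(precision=1,suppress=True)
f=cams.grab_frame('wrist');print(*jarpos(f));s=readout.read_state();print(s['position'],s['force'],s['grip_width'])
pickle.dump(f,open('w6.pkl','wb'));cv2.imwrite('pics/w6.png',f['pixels'][:,:,::-1])
E
```

```text
time_s: 10.5
position: [577.9, 77.1, 64.6]
tcp_rot: [[-0.026, 1.0, -0.0], [0.966, 0.025, 0.257], [0.257, 0.007, -0.966]]
force: [0.3, -0.6, -0.7]
grip_width: 17.8
grasp_force: 0.0
time_s: 11.5
position: [577.9, 96.7, 64.6]
tcp_rot: [[-0.026, 1.0, 0.0], [0.966, 0.025, 0.257], [0.257, 0.007, -0.966]]
force: [0.2, -0.4, 0.3]
grip_width: 17.7
grasp_force: 0.0
[197 114  72 140] [541.  136.4  80.9] [542.9 136.1  88.9]
[577.9  96.7  64.6] [-0.2  0.3 -0.3] 17.297493648766853
```

View pics/w6.png

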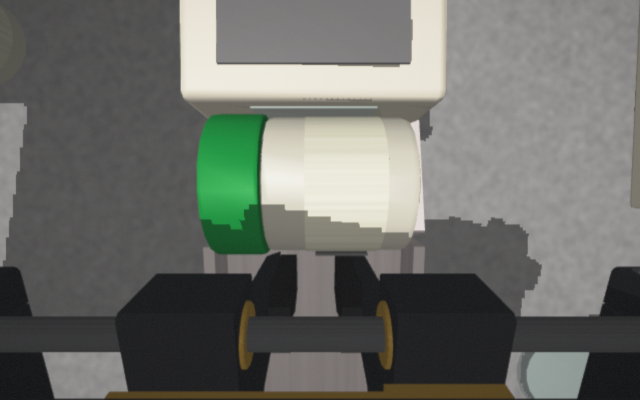

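The wrist view shows the jar square in the cradle and touching the reader's lip (row ~115), with its axis at y≈136 and z≈81. I'll back off, rise and go look at the button.

```bash
python3 -m inch '[-0.6,0,-1,0,0,0,0,-0.6,0,-3,0,0,0,0,-0.6,0,-4,3,0,0,0,-1,0,-4,8,0,0,0,-1,0,-4,12,-0.13,0,0,-1,-1,-1,12,-0.26,0,0,-1,-3,4,12,-0.26,0,0,-1,-4.5,9,12,-0.26,0,0,-1,-6,14,12,-0.26,0,0,-1,-7.3,19,12,-0.26,0,0]' && python3 -m inch '[-1,0,5,-3,0,0,0,-1,0,6,-4,0,0,0,-1,0,6,-4,0,0,0,-1,0,6,-4,0,0,0]'
python3 - <<'E'
from h import *
from workcell import cams,readout
np.set_printoptions(precision=1,suppress=True)
f=cams.grab_frame('wrist');s=readout.read_state();print(s['position'],s['force'],s['grip_width'])
pickle.dump(f,open('w7.pkl','wb'));cv2.imwrite('pics/w7.png',f['pixels'][:,:,::-1])
E
```

```text
time_s: 12.55
position: [506.8, 278.3, 184.8]
tcp_rot: [[-0.025, 1.0, 0.0], [1.0, 0.025, -0.0], [-0.0, 0.0, -1.0]]
force: [1.2, 0.1, -1.0]
grip_width: 0.9
grasp_force: 0.0
time_s: 12.95
position: [507.8, 336.4, 144.9]
tcp_rot: [[-0.026, 1.0, -0.0], [1.0, 0.026, -0.0], [-0.0, -0.0, -1.0]]
force: [0.2, 0.8, 0.1]
grip_width: 0.7
grasp_force: 0.0
[508.2 336.1 145.5] [-0.2 -0.3  0.1] 0.5456469233014308
```

View pics/w7.png

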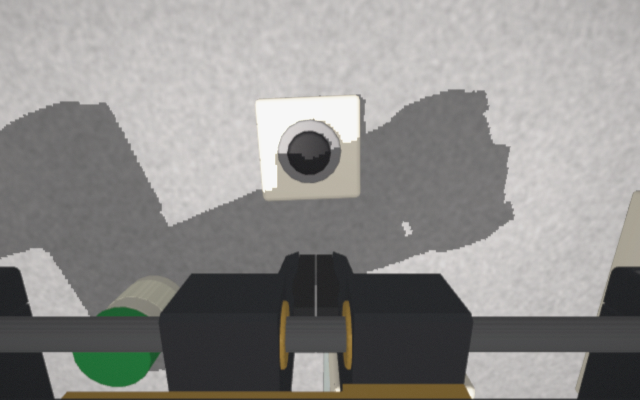

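The wrist view shows the button's black top at (309,153), centred on the white pod, with the closed fingertips at (316,254).

```bash
python3 - <<'E'
from h import *
np.set_printoptions(precision=1,suppress=True)
f=pickle.load(open('w7.pkl','rb'))
m=((f['pixels'].max(2)<75)*1).astype(np.uint8);m[:,:280]=0;m[:120]=0;m[190:]=0;m[:,340:]=0
n,l,st,c=cv2.connectedComponentsWithStats(m);i=1+st[1:,4].argmax();print(st[i],c[i])
print(ray(f,309,153,52),ray(f,*c[i],52),ray(f,287,153,52),ray(f,331,153,52),'pod',ray(f,256,100,30),ray(f,358,95,30),ray(f,264,199,30),ray(f,360,196,30))
print('tip ray z=145,150,126',ray(f,316,254,145),ray(f,316,254,150),ray(f,316,254,126))
E
```

```text
[ 287  132   44   43 1121] [310.9 155.3]
[502.3 382.4  52. ] [503.7 380.8  52. ] [486.5 382.   52. ] [518.  382.8  52. ] pod [461.5 418.2  30. ] [537.5 423.7  30. ] [466.1 342.   30. ] [543.8 346.5  30. ]
tip ray z=145,150,126 [508.2 344.7 145. ] [508.1 346.8 150. ] [508.4 336.4 126. ]
```

```bash
python3 -m inch '[-1,-0.5,4.5,-3,0,0,0,-1,-0.5,4.5,-6,0,0,0,-1,-0.5,4.5,-8,0,0,0,-1,-0.5,4.5,-8.6,0,0,0,-1,-0.5,4.5,-9,0,0,0,-1,-0.5,4.5,-9.1,0,0,0]' && python3 -m inch '[-1,0,0,-0.15,0,0,0,-1,0,0,-0.3,0,0,0]' && python3 -m inch '[-1,0,0,-0.15,0,0,0,-1,0,0,-0.3,0,0,0,-1,0,0,-0.3,0,0,0]'
```

```text
time_s: 13.6
position: [503.4, 381.8, 54.9]
tcp_rot: [[-0.025, 1.0, 0.002], [1.0, 0.025, 0.001], [0.001, 0.002, -1.0]]
force: [-0.8, 0.2, -0.5]
grip_width: 0.3
grasp_force: 0.0
time_s: 13.8
position: [503.0, 382.3, 51.5]
tcp_rot: [[-0.026, 1.0, 0.001], [1.0, 0.026, 0.001], [0.001, 0.001, -1.0]]
force: [0.5, -0.2, 0.6]
grip_width: 0.0
grasp_force: 0.0
time_s: 14.1
position: [502.4, 382.2, 47.4]
tcp_rot: [[-0.026, 1.0, -0.0], [1.0, 0.026, -0.0], [-0.0, -0.0, -1.0]]
force: [-0.3, -0.5, -0.2]
grip_width: 0.2
grasp_force: 0.0
```

```bash
python3 -m inch '[-1,0,0,-0.15,0,0,0,-1,0,0,-0.3,0,0,0,-1,0,0,-0.3,0,0,0]' && python3 -m inch '[-1,0,0,-0.15,0,0,0,-1,0,0,-0.3,0,0,0,-1,0,0,-0.3,0,0,0]'
```

```text
time_s: 14.4
position: [502.6, 382.3, 44.7]
tcp_rot: [[-0.026, 1.0, 0.0], [1.0, 0.026, 0.0], [0.0, 0.0, -1.0]]
force: [0.2, 0.1, 2.2]
grip_width: 0.6
grasp_force: 1.3
time_s: 14.7
position: [502.6, 382.3, 41.7]
tcp_rot: [[-0.026, 1.0, 0.0], [1.0, 0.026, 0.0], [0.0, 0.0, -1.0]]
force: [-0.3, 0.8, 3.5]
grip_width: 0.4
grasp_force: 2.1
```

```bash
python3 -m inch '[-1,0,0,-0.15,0,0,0,-1,0,0,-0.25,0,0,0,-1,0,0,-0.25,0,0,0,-1,0,0,-0.25,0,0,0]'
```

```text
time_s: 15.1
position: [502.6, 382.4, 40.6]
tcp_rot: [[-0.026, 1.0, 0.001], [1.0, 0.026, 0.0], [0.0, 0.001, -1.0]]
force: [-4.2, -2.9, 14.4]
grip_width: 0.6
grasp_force: 7.4
```

The force jumped past 5 N to 14 N, so the button is at its stop. I'll release it and check the jar.

```bash
python3 -m inch '[-1,0,0,0.5,0,0,0,-1,0,0,2,0,0,0,-1,0,0,5,0,0,0,-1,0,0,9,0,0,0,-1,0,0,12,0,0,0,-1,0,-5,12,0,0,0,-1,0,-10,12,0,0,0,-1,0,-15,12,0,0,0,-1,0,-20,12,0,0,0,-1,0,-25,12,0,0,0]' && python3 -m inch '[-1,5,-4,0,0,0,0,-1,7,-4,0,0,0,0,-1,7,-4,0,0,0,0,-1,7,-4,0,0,0,0]'
python3 - <<'E'
from h import *
from workcell import cams,readout
np.set_printoptions(precision=1,suppress=True)
f=cams.grab_frame('wrist');print(*jarpos(f)[:2],readout.read_state()['position'])
g=cams.grab_frame('scene');d=pickle.load(open('f0.pkl','rb'))['scene']
def btn(p):
    m=(p.max(2)<50).astype(np.uint8);k=np.zeros_like(m);k[265:305,415:460]=1
    n,l,st,c=cv2.connectedComponentsWithStats(m*k);i=1+st[1:,4].argmax();return c[i],st[i]
print(btn(d['pixels']),btn(g['pixels']))
E
```

```text
time_s: 16.1
position: [502.0, 130.3, 159.6]
tcp_rot: [[-0.026, 1.0, 0.0], [1.0, 0.026, -0.0], [-0.0, 0.0, -1.0]]
force: [1.8, -0.5, 1.2]
grip_width: 0.2
grasp_force: 0.0
time_s: 16.5
position: [572.2, 92.1, 159.0]
tcp_rot: [[-0.026, 1.0, -0.001], [1.0, 0.026, 0.0], [0.0, -0.001, -1.0]]
force: [-0.5, 1.2, 0.1]
grip_width: 0.4
grasp_force: 0.0
[255 112  39  90] [543.3 135.8  79.1] [571.8  92.6 159.1]
(array([435.4, 282.6]), array([430, 277,  12,  12, 112], dtype=int32)) (array([435.4, 282.8]), array([430, 278,  12,  11, 108], dtype=int32))
```

The jar is still home (y≈136) and the button is back up, so I'm handing in.

```bash
python3 -c "
from workcell import order;print(order.job_done())"
```

```text
the job is handed in; nothing more can be done
None
```

The jar is home against the reader, the start button was pressed to its stop and is back up, and the job was handed in at about 16.6 s; no verdict was returned, and I did not re-measure the other items on the bench.

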